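Release the red tin of shoe cream from the bench dispenser

ROBOT

A 6-joint arm with a two-finger parallel gripper is mounted at the origin on the work surface. World frame = base frame: x ahead of the robot, y to its left, z up, the work surface at z = 0. Lengths are in mm, angles in rad, forces in N, time in s.
With the tool pointing down it reaches from about 350 to 875 mm from the base axis. Payload 4.2 kg.
Tool frame: the origin (TCP) lies between the finger pads; the fingertips stand 22 mm ahead of it and the grasp point (between the pads) lies 3 mm ahead of it; z points along the fingers, x is the direction in which the jaws open and shut, and the axes are right-handed (so a half turn about z gives the same grasp; the last joint's range is limited). The gripper opens to 85 mm and grips with 20 to 120 N. Pads are 22 mm wide; open, the fingers measure 114 mm over their backs; the gripper's body (76 mm by 85 mm) begins 54 mm behind the grasp point. The pads swing forward as they close: fully open they stand 13 mm farther back than shut.
Start: joints at [1.412, 0.385, 0.008, 0, -1.194, -0.259], TCP at [253.561, 571.232, 253.312] pointing down, gripper open.
Joint ranges: [-3.14, 3.14], [-1.21, 2.06], [-1.07, 1.41], [-3.16, 2.05], [-2.99, -0.16], [-3.1, 3.1]. Speed limits (rad/s): [2.79, 2.79, 3.14, 3.14, 3.14, 3.14].

INTERFACE

Orientations are given as a unit quaternion [x, y, z, w].
In Python, from bench import arm gives the robot as it stands.
- The arm moves only by the tool step_arm, never from a script. Its argument "deltas" is a list of rows, each a list of 7 numbers: the finger opening in mm, from 0 to 85.4, then the shift along the tool's x, y, z in mm, then the turn, a rotation vector about the tool's x, y, z in degrees. In form: [[jaw, dx, dy, dz, wx, wy, wz], ...]. A call has 1 to 20 rows; each row is the pose to reach, as a shift and turn from the pose commanded when the call began, along the tool's axes at that moment; what a row does not reach only later rows make up. A row lasts 1/12 s, in which the tool goes at most 41.7 mm and 7.16 degrees, less where a joint would pass 70% of its speed; a pose out of reach is approached as far as the arm can. A call with a gripper value outside its range is refused whole. The fingers move at their own pace and stop on an object; the grip force is fixed at half the most. Time passes only in rows, so rows that repeat a pose let the fingers close. It gives the time, the measured TCP pose, the force and the opening at its end, in the units of the state.
- arm.read_state(): the state, without advancing time (a new reading comes with each control period).
- arm.get_image(name): name is "scene" or "top" or "wrist"; returns (picture, depth): 420x560x3 uint8, red, green, blue; 420x560 float32, mm along the optical axis (not along the pixel's ray), 0 where there is no reading.
- arm.get_calibration(name): a dict with "fx", "fy", "cx", "cy" (pixels), "distortion" ([k1, k2, p1, p2, k3] as OpenCV has them; the pictures are not rectified), "position" and "attitude" of the camera in the world. Camera axes: x right, y up, looking along -z (the intrinsics and any distortion apply to the point x, -y, -z); pixel columns grow to the right and rows downward; lengths in mm; the calibration is good to about 2 mm. A picture is of the moment at which its call begins: read the wrist's pose just before it. get_calibration takes no time and is no camera call; for the wrist camera it gives the pose at the moment of the call.
- arm.job_done(): hands the job in, once; it reports no verdict.
The state is a dict: "clock": time; "joints": joint angles; "joint_vel": joint speeds; "joint_efforts": joint torques, N m; "position": TCP position; "ee_rot": TCP orientation; "contact_force": force on the tool from outside, world axes, zero at the start; "wrist_torque": the same for the moment, N m; "gripper_width": finger opening in mm.
Only numpy, scipy, OpenCV 4.12 (cv2) and the standard library are available. Lean on these libraries where they do the work, as an engineer would, in place of code of your own. Each camera call takes 0.05 s, during which the arm holds its last target. There are 200 camera calls.

TASK

Press down the yellow paddle of the dispenser lane that holds the red tin, so that its gate lifts and the tin rolls down into the open front end of the lane, then let the paddle come back up so that the gate is shut again. Only press the paddle: do not touch or pick up either tin, keep the black tin's gate shut, and leave the jar, the heel block and the hammer where they are.

Things in the scene. Friction and masses are not known exactly. Their poses are not given: they have to be found in the camera images.
- dispenser: wooden two-lane tin dispenser screwed to the bench, base 260 x 190 mm. Origin on the bench under its middle; x down the lanes, away from the robot, y left, z up. Lanes 50 mm wide, middles at y = +29 and -29 mm; floors 50 mm up at x = 0, falling 17 mm per 100 mm; walls 26 mm higher. Gates at x = 20 mm; beyond them the open tray, to a dark lip at x = 130 mm. Steel posts 116 mm high at x = -90 mm
- gate_left (a point): middle of the lower edge of the left lane's gate, an open steel frame 38 mm wide, 4 mm thick, 13 mm above the lane floor when shut; it hangs from the far end of the left lever and swings up with it
- gate_right (a point): the same for the right lane's gate, on the right lever
- red_tin_center (a point): centre of the red tin of shoe cream, a cylinder 40 mm across and 44 mm long, lying on its side across its lane against the shut gate, in either the left or the right lane. Released, it comes to rest against the lip with its centre near dispenser x = 110 mm
- black_tin_center (a point): centre of the black tin, same size, lying in the other lane
- lever_left (a joint): left rocker lever, a steel bar along the outside of the left lane on a cross pin. 0 = at rest, paddle up, gate shut; grows (rad) as the paddle goes down and the gate rises; hard stop at 0.42. The tin passes under from about 0.24. A spring returns it: about 1.2 N on the paddle starts it, 4.5 N holds it fully down.
- lever_right (a joint): right rocker lever, a steel bar along the outside of the right lane on a cross pin. 0 = at rest, paddle up, gate shut; grows (rad) as the paddle goes down and the gate rises; hard stop at 0.42. The tin passes under from about 0.24. A spring returns it: about 1.2 N on the paddle starts it, 4.5 N holds it fully down.
- paddle_left (a point): centre of the top of the left yellow paddle, 36 mm (dispenser x) by 34 mm (y), 6 mm thick, the near end of the left lever, at dispenser x = -182, y = +72 mm, 111 mm above the bench at rest, about 73 mm fully down (it swings about a pin 92 mm ahead of it, 105 mm above the bench). It works the gate of the left lane (dispenser y > 0).
- paddle_right (a point): centre of the top of the right yellow paddle, 36 mm (dispenser x) by 34 mm (y), 6 mm thick, the near end of the right lever, at dispenser x = -182, y = -72 mm, 111 mm above the bench at rest, about 73 mm fully down (it swings about a pin 92 mm ahead of it, 105 mm above the bench). It works the gate of the right lane (dispenser y < 0).
- glue_jar: amber glass glue jar with black cap, 48 mm across, 75 mm high, standing between the two paddles; origin at the centre of its underside; loose
- heel_block: dark shoe heel block, 62 x 56 x 31 mm, on the bench to the left of the dispenser; origin at the centre of its underside; loose
- hammer: hammer 240 mm long lying on the bench to the right of the dispenser, handle towards the robot; loose
Things that resemble listed ones, but are neither listed nor needed, are in the scene too. What is meant by the part that bears red_tin_center is not blue, and is the larger of those in its own colour.

How it is judged (in metres and radians):
On the way, in this order (a step that is already met when the one before it is completed fails the run):
1. the red tin's paddle is pressed down and its gate lifts (((y of red_tin_center in the frame of dispenser above 0 m and value of joint lever_left above 0.15 rad) or (y of red_tin_center in the frame of dispenser below 0 m and value of joint lever_right above 0.15 rad))).
2. the red tin rolls into the tray end of its lane (x of red_tin_center in the frame of dispenser between 0.06 and 0.135 m and z of red_tin_center in the frame of dispenser between 0.04 and 0.075 m and y of red_tin_center in the frame of dispenser between -0.06 and 0.06 m), for 0.2 s.
At the end, for the whole second after the job is handed in: the red tin lies at rest in the tray end of its lane (its centre more than 40 mm past the gate and behind the lip), both levers are back up (below 0.05 rad), the black tin has moved less than 10 mm and the jar, heel block and hammer less than 20 mm (all of step 2 and value of joint each of lever_left, lever_right below 0.05 rad and distance of each of glue_jar, heel_block, hammer from where it was at the start of the episode below 0.02 m and distance of black_tin_center from where it was at the start of the episode below 0.01 m and linear speed of red_tin below 0.02 m/s); the robot touches nothing.
It fails at once if the robot touches a tin (contact force between any of the fingers, the arm and red_tin above 0.3 N or contact force between any of the fingers, the arm and black_tin above 0.3 N).
It fails at once if a tin is lifted out of its lane (z of any of red_tin_center, black_tin_center in the frame of dispenser above 0.1 m).
It fails at once if the black tin's gate is opened ((y of red_tin_center in the frame of dispenser above 0 m and value of joint lever_right above 0.12 rad) or (y of red_tin_center in the frame of dispenser below 0 m and value of joint lever_left above 0.12 rad)).
It fails at once if the black tin, jar, heel block or hammer is pushed away (distance of any of glue_jar, heel_block, hammer from where it was at the start of the episode above 0.03 m or distance of black_tin_center from where it was at the start of the episode above 0.015 m).
It fails at once if the glue jar is tipped over (angle between glue_jar's own z axis and vertical above 0.5 rad).
It also fails if it takes over 32 s, if anything falls off the work surface, if the arm or the gripper's body presses on something with over 40 N, if the wrist force passes 120 N, or if a joint passes its speed limit or range.

## Working session

There is one attempt and no reset: what is moved stays moved. The work goes in short steps, Python scripts to look and compute and a tool call to move; the robot and the scene stay as the last step left them, time stands still between calls to the robot, and variables do not carry over. Pictures are saved under pics/ and viewed, on a budget of 10 in all, crops included, one or two more only if the job needs it, and the job is handed in when it is done.

Besides the shell and the picture viewer there is one more tool, called after "Request:" by a JSON object that holds its "method" and its "body". step_arm: Moves the arm, as the interface text tells. Its arguments: {"type":"object","properties":{"deltas":{"type":"array"}},"required":["deltas"]}

```bash
mkdir -p pics; cat > h.py <<'E'
import numpy as np,cv2
from bench import arm
from scipy.spatial.transform import Rotation as R
def grab(n,tag):
    c=arm.get_calibration(n); im,d=arm.get_image(n)
    cv2.imwrite(f'pics/{tag}.png',im[:,:,::-1]); np.savez(f'pics/{tag}.npz',im=im,d=d)
    return im,d,c
def rot(c):
    a=np.array(c['attitude'],float)
    return a if a.shape==(3,3) else R.from_quat(a).as_matrix()
def world(c,d,us,vs):
    K=np.array([[c['fx'],0,c['cx']],[0,c['fy'],c['cy']],[0,0,1.]])
    p=cv2.undistortPoints(np.c_[us,vs].astype(float).reshape(-1,1,2),K,np.array(c['distortion'],float)).reshape(-1,2)
    z=d[np.int32(vs),np.int32(us)]
    return (rot(c)@np.c_[p[:,0]*z,-p[:,1]*z,-z].T).T+np.array(c['position'])
E
python3 - <<'E'
from h import *
for n in('top','scene'):
    im,d,c=grab(n,n+'0'); print(c)
    hsv=cv2.cvtColor(im,cv2.COLOR_RGB2HSV)
    for nm,m in (('yellow',cv2.inRange(hsv,(20,120,100),(35,255,255))),('red',cv2.inRange(hsv,(0,140,60),(6,255,255))|cv2.inRange(hsv,(172,140,60),(180,255,255)))):
        k,l,s,ce=cv2.connectedComponentsWithStats(m)
        for i in range(1,k):
            if s[i,4]>40:
                v,u=np.nonzero(l==i); ok=d[v,u]>0
                if ok.any(): print(nm,s[i],ce[i].round(),np.median(world(c,d,u[ok],v[ok]),0).round(1))
print(arm.read_state())
E
```

```text
{'fx': 409.9285711387147, 'fy': 409.9285711387147, 'cx': 279.2508255490382, 'cy': 209.06872728881194, 'distortion': array([-0.02229949,  0.        ,  0.        ,  0.        ,  0.        ]), 'position': array([554.61011256,  24.89182376, 922.32507808]), 'attitude': array([ 0.0316732 , -0.01689615, -0.70152164,  0.71174344])}
yellow [271 264  18  19 306] [279. 273.] [484.3  40.7 112.6]
yellow [344 270  18  20 322] [353. 280.] [ 473.6 -103.9  112.6]
red [385 142  20  19 226] [395. 151.] [ 747.8 -208.3   29.2]
red [325 180  23  19 364] [336. 189.] [653.7 -72.7  89.7]
{'fx': 420.39124353868937, 'fy': 420.39124353868937, 'cx': 283.9872864491001, 'cy': 205.7812918863082, 'distortion': array([0.01884034, 0.        , 0.        , 0.        , 0.        ]), 'position': array([1070.97648893, -106.33172987,  804.37843632]), 'attitude': array([0.22292529, 0.1657019 , 0.56451987, 0.7772802 ])}
yellow [419  21  16  10 101] [426.  25.] [227.6 559.9 106.3]
yellow [432  41  27  17  44] [446.  49.] [289.6 601.   66.7]
yellow [259 135  18  15 195] [268. 142.] [486.9  41.3 110.3]
yellow [193 147  18  16 21
[... 683 characters left out ...]
ts': array([ 1.41161410e+00,  3.85456514e-01,  6.78528187e-03, -4.36547827e-04,
       -1.19402079e+00, -2.58593892e-01]), 'joint_vel': array([-7.11531898e-04, -2.83043594e-04,  4.12708540e-03,  1.82309711e-03,
        9.39051932e-05,  2.11924434e-04]), 'joint_efforts': array([ 5.26293425e-04, -3.93318272e+01,  1.88930404e+01,  4.19804335e+00,
       -2.58259141e-03,  3.99735498e-06]), 'position': array([253.37201803, 570.81669959, 252.35360537]), 'ee_rot': array([-5.45033691e-01,  8.38413583e-01, -5.66542940e-04, -7.86513159e-04]), 'contact_force': array([0.12274974, 0.22105005, 0.08817021]), 'wrist_torque': array([-0.06724907,  0.08751878, -0.04117694]), 'gripper_width': 85.15590256732406}
```

```bash
python3 - <<'E'
import cv2
a=cv2.imread('pics/top0.png')[100:330,190:450]; b=cv2.imread('pics/scene0.png')[90:340,100:360]
a=cv2.resize(a,(390,400)); b=cv2.resize(b,(400,400)); import numpy as np
cv2.imwrite('pics/v1.png',np.hstack([a,b]))
E
```

```text
(no output)
```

View pics/v1.png

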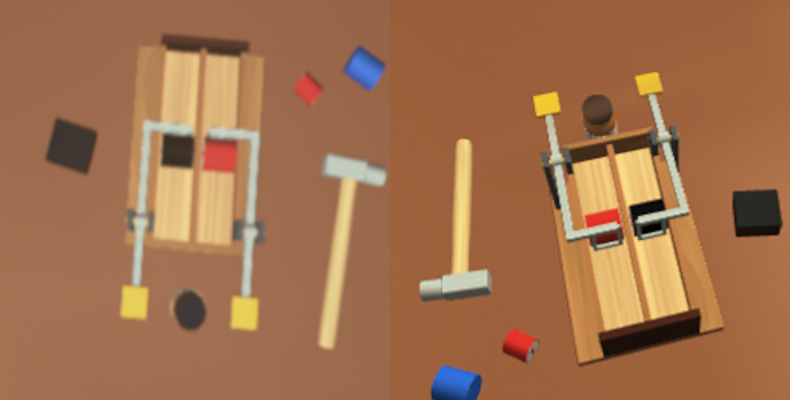

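The red tin is in the right lane (at v1 left-panel pixel 220,155). The small red tin on the bench is the decoy. The right paddle is at about (474, -103.5, 111). I'll move above it with the jaws shut.

Request:
{"method": "step_arm", "body": {"deltas": [[0, 20, -18, 0, 0, 0, -1], [0, 48, -43, 0, 0, 0, -2], [0, 78, -70, 0, 0, 0, -3], [0, 108, -97, 0, 0, 0, -4], [0, 138, -124, 0, 0, 0, -5], [0, 168, -151, 0, 0, 0, -6], [0, 198, -178, 0, 0, 0, -7], [0, 228, -205, 0, 0, 0, -8], [0, 258, -232, 0, 0, 0, -9], [0, 288, -259, 0, 0, 0, -10], [0, 318, -286, 0, 0, 0, -11], [0, 348, -313, 0, 0, 0, -12], [0, 378, -340, 0, 0, 0, -13], [0, 408, -367, 0, 0, 0, -14], [0, 438, -394, 0, 0, 0, -15], [0, 468, -421, 0, 0, 0, -16], [0, 495, -446, 0, 0, 0, -18], [0, 514, -463, 0, 0, 0, -20], [0, 525, -473, 0, 0, 0, -20], [0, 527.5, -475, 0, 0, 0, -20]]}}

```text
clock: 1.77
position: [473.9, -105.8, 252.6]
ee_rot: [-0.681, 0.732, 0.0, -0.001]
contact_force: [-0.6, -0.7, -0.0]
gripper_width: -0.2
```

```bash
python3 - <<'E'
from h import *
s=arm.read_state(); print(s['clock'],s['position'],s['ee_rot'],s['contact_force'],s['gripper_width'])
M=R.from_quat(s['ee_rot']).as_matrix(); print(M.round(3))
im,d,c=grab('wrist','w1')
hsv=cv2.cvtColor(im,cv2.COLOR_RGB2HSV); m=cv2.inRange(hsv,(20,120,100),(35,255,255))
k,l,st,ce=cv2.connectedComponentsWithStats(m)
for i in range(1,k):
    if st[i,4]>150:
        v,u=np.nonzero(l==i); ok=d[v,u]>0
        if ok.any():
            p=np.median(world(c,d,u[ok],v[ok]),0); print(st[i],p.round(1),(M.T@(p-s['position'])).round(1))
E
```

```text
1.7667 [ 473.8876357  -105.79859068  252.60726325] [-6.81044090e-01  7.32242088e-01  3.61344283e-04 -5.83831307e-04] [-0.57085188 -0.74458273 -0.03695342] -0.1731305777339901
[[-0.072 -0.997 -0.001]
 [-0.997  0.072 -0.   ]
 [ 0.     0.001 -1.   ]]
[  88  183   45   42 1649] [486.8  37.8 111.2] [-144.2   -2.7  141.4]
[ 261  182   41   43 1719] [ 477.4 -104.4  111.3] [ -1.7  -3.6 141.3]
```

View pics/w1.png

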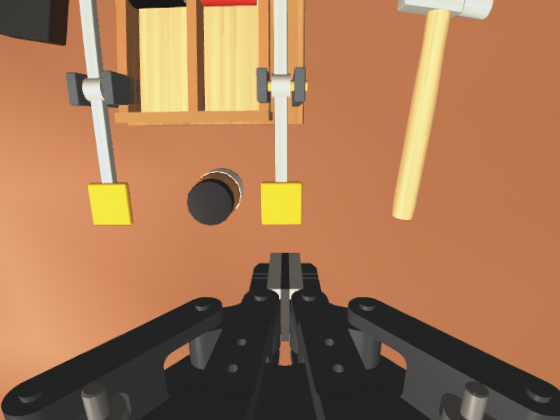

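The wrist view shows the right paddle centred at (281,203), with the hammer and jar well clear of the descent. The tip is about 119 mm above the paddle.

Request:
{"method": "step_arm", "body": {"deltas": [[0, -1, -1, 15, 0, 0, 0], [0, -1, -1, 40, 0, 0, 0], [0, -1, -1, 65, 0, 0, 0], [0, -1, -1, 88, 0, 0, 0], [0, -1, -1, 104, 0, 0, 0], [0, -1, -1, 112, 0, 0, 0], [0, -1, -1, 116, 0, 0, 0], [0, -1, -1, 120, 0, 0, 0], [0, -1, -1, 124, 0, 0, 0], [0, -1, -1, 128, 0, 0, 0], [0, -1, -1, 128, 0, 0, 0]]}}

```text
clock: 2.73
position: [475.1, -102.4, 125.5]
ee_rot: [-0.682, 0.731, -0.0, 0.001]
contact_force: [-0.1, 1.5, 1.8]
gripper_width: 0.0
```

Contact is as expected (1.8 N). I'll press on.

Request:
{"method": "step_arm", "body": {"deltas": [[0, 0, 0, 4, 0, 0, 0], [0, 0, 0, 8, 0, 0, 0], [0, 0, 0, 12, 0, 0, 0], [0, 0, 0, 16, 0, 0, 0], [0, 0, 0, 19, 0, 0, 0], [0, 0, 0, 21, 0, 0, 0], [0, 0, 0, 22, 0, 0, 0], [0, 0, 0, 22, 0, 0, 0], [0, 0, 0, 22, 0, 0, 0], [0, 0, 0, 22, 0, 0, 0], [0, 0, 0, 22, 0, 0, 0], [0, 0, 0, 22, 0, 0, 0]]}}

```text
clock: 3.73
position: [474.8, -102.7, 103.4]
ee_rot: [-0.682, 0.731, -0.0, 0.0]
contact_force: [1.2, -0.5, 4.2]
gripper_width: 0.3
```

```bash
cat > red.py <<'E'
from h import *
import sys
for n in('top','scene'):
    im,d,c=grab(n,n+sys.argv[1]); hsv=cv2.cvtColor(im,cv2.COLOR_RGB2HSV)
    for nm,m in (('yellow',cv2.inRange(hsv,(20,150,150),(35,255,255))),('red',cv2.inRange(hsv,(0,140,60),(6,255,255))|cv2.inRange(hsv,(172,140,60),(180,255,255)))):
        k,l,s,ce=cv2.connectedComponentsWithStats(m)
        for i in range(1,k):
            v,u=np.nonzero(l==i); ok=d[v,u]>0
            if s[i,4]>60 and ok.any(): print(n,nm,s[i,4],np.median(world(c,d,u[ok],v[ok]),0).round(1))
s=arm.read_state(); print(s['clock'],s['position'],s['contact_force'])
E
python3 red.py 1; python3 - <<'E'
import cv2,numpy as np
a=cv2.imread('pics/top1.png')[100:330,190:450]; b=cv2.imread('pics/scene1.png')[90:340,100:360]
cv2.imwrite('pics/v2.png',np.hstack([cv2.resize(a,(390,400)),cv2.resize(b,(400,400))]))
E
```

```text
top yellow 258 [486.3  41.  112.5]
top red 378 [764.6 -80.8  70.2]
top red 226 [ 747.7 -208.3   29.1]
scene yellow 193 [486.8  41.5 110.4]
scene yellow 101 [ 486.7 -102.6   82.1]
scene red 398 [775.  -80.   69.1]
scene red 279 [ 754.6 -211.2   27.4]
3.8333 [ 474.74812849 -102.75057144  103.42110795] [1.71306052 0.16691524 4.94296804]
```

View pics/v2.png

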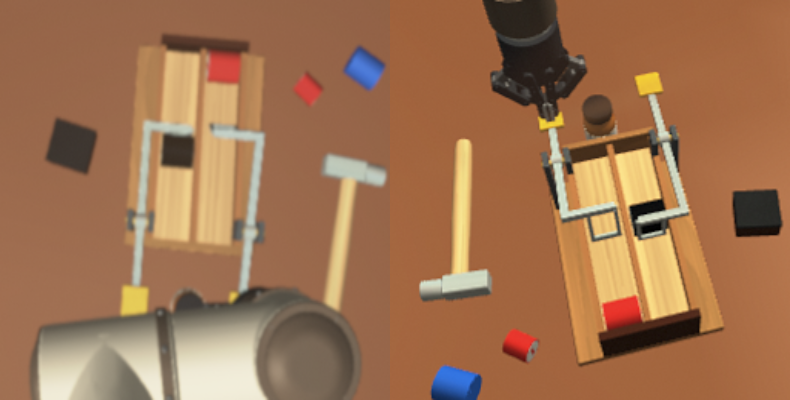

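The red tin has rolled to the lip (v2 left panel 224,67; right panel 622,312). Its gate is open, and the black tin and its gate haven't moved. I'll release slowly and then retreat.

Request:
{"method": "step_arm", "body": {"deltas": [[0, 0, 0, -3, 0, 0, 0], [0, 0, 0, -7, 0, 0, 0], [0, 0, 0, -11, 0, 0, 0], [0, 0, 0, -15, 0, 0, 0], [0, 0, 0, -19, 0, 0, 0], [0, 0, 0, -23, 0, 0, 0], [0, 0, 0, -27, 0, 0, 0], [0, 0, 0, -31, 0, 0, 0], [0, 0, 0, -36, 0, 0, 0], [0, 0, 0, -48, 0, 0, 0], [0, 0, 0, -68, 0, 0, 0], [0, 0, 0, -92, 0, 0, 0], [0, 0, 0, -116, 0, 0, 0], [0, 0, 0, -136, 0, 0, 0], [0, 0, 0, -146, 0, 0, 0], [0, 0, 0, -150, 0, 0, 0], [0, 0, 0, -150, 0, 0, 0], [0, 0, 0, -150, 0, 0, 0]]}}

```text
clock: 5.33
position: [474.2, -102.6, 252.2]
ee_rot: [-0.682, 0.731, 0.001, -0.001]
contact_force: [-1.1, 0.2, -0.3]
gripper_width: -0.2
```

```bash
python3 red.py 2; python3 - <<'E'
import cv2,numpy as np
from h import *
im,d,c=grab('wrist','w2')
a=cv2.resize(im[:,:,::-1],(400,300)); b=cv2.imread('pics/scene2.png')[90:340,100:360]
a=np.vstack([a,np.zeros((100,400,3),np.uint8)])
cv2.imwrite('pics/v3.png',np.hstack([a,cv2.resize(b,(400,400))]))
E
```

```text
top yellow 300 [483.7  40.7 112.6]
top yellow 206 [ 481.2 -102.1  113. ]
top red 378 [764.5 -80.9  70.2]
top red 227 [ 747.9 -208.5   29. ]
scene yellow 193 [487.1  41.3 110.4]
scene yellow 207 [ 477.1 -102.2  110.3]
scene red 399 [774.8 -79.9  69.1]
scene red 279 [ 754.3 -211.4   27.7]
5.4333 [ 474.027187   -102.67202088  251.79732323] [ 0.4204503  -0.25854288  0.34906695]
```

View pics/v3.png

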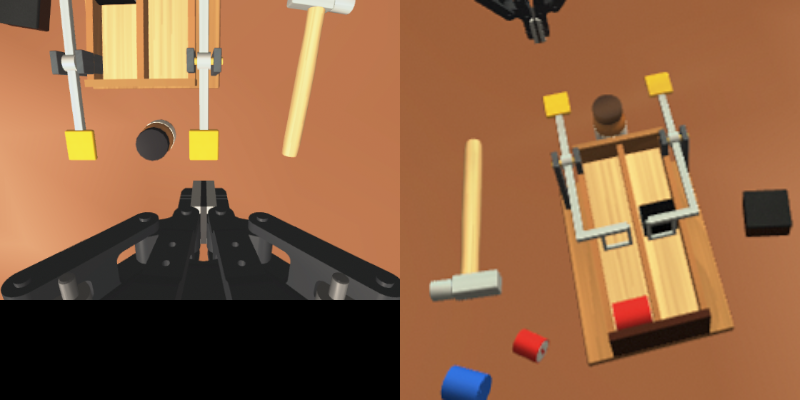

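Both paddles are up at about 110 mm and the gates are shut. The red tin is at rest at the lip, and everything else is where it was, so I'm handing in.

```bash
python3 -c "
from bench import arm
print(arm.job_done())"
```

```text
the job is handed in; nothing more can be done
None
```

The job is done and handed in at about 5.4 s on the robot's clock; it reported no verdict. I pressed the right paddle, the one for the red tin's lane, about 30 mm down with the jaws shut. The red tin rolled down to the lip, and I then let the paddle back up and raised the gripper clear.

- **Red tin:** its measured position was the same within 0.3 mm in two looks 1.6 s apart, so it is at rest against the lip.
- **Paddles:** both are back at their starting height of about 110 mm, and both gates look shut.
- **Other objects:** the black tin, jar, heel block and hammer look unmoved in the pictures, but I did not measure their positions.
- **Forces:** the reading was about 5 N at the bottom of the press and near zero at the end.

No check failed; the top and scene cameras differ by a few mm (up to 10 mm on the red tin), since each sees a different part of the surface.

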